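# Step the range slide to its middle notch

### The arm

A 6-joint arm with a two-finger parallel gripper is mounted at the origin on the work surface. World frame = base frame: x ahead of the robot, y to its left, z up, the work surface at z = 0. Lengths are in m, angles in degrees, forces in N, time in s.
With the tool pointing down it reaches from about 0.3 to 0.875 m from the base axis. Payload 6.4 kg.
Tool frame: the origin (TCP) lies midway between the tips of the shut fingers; the grasp point (between the pads) lies 19 mm behind it (arm.grasp_offset is the distance from the TCP to the grasp point, in m); z points along the fingers, y is the line along which they close (so a half turn about z gives the same grasp; the last joint's range is limited). The gripper opens to 88 mm and grips with 3 to 60 N. Pads are 18 mm wide; open, the fingers measure 123 mm over their backs; the gripper's body (75 mm by 187 mm) begins 45 mm behind the grasp point.
Start: joints at [-82.638, 10.359, 92.074, -0, 77.567, -11.82], TCP at [0.189, -0.543, 0.239] pointing down, gripper open.
Joint ranges: [-171.53, 171.53], [-51.25, 118.39], [17.06, 147.69], [-65.23, 245.23], [0, 150.52], [-178.68, 178.68]. Speed limits (degrees/s): [147.25, 147.25, 172.46, 180, 180, 180].

### API

Orientations are given as a 3x3 rotation matrix whose columns are the frame's x, y, z axes.
In Python, from plant import arm gives the robot as it stands.
- The arm moves only by the shell command python3 -m inch 'ROWS' [FORCE]. ROWS is JSON, a list of rows, each an object of numbers: "claw": the closure in counts, from 0 (fully open) to 255 (shut); "x", "y", "z": the shift along the tool's x, y, z scaled (see below); "turn": the turn about the tool's z scaled (see below). In form: [{"claw": .., "x": .., "y": .., "z": .., "turn": ..}, ...]. A call has 1 to 8 rows; each row is the pose to reach, as a shift and turn from the pose commanded when the call began, along the tool's axes at that moment, turning the shorter way round; what a row does not reach only later rows make up. The controller multiplies each number of a shift by 500 mm and each number of a turn by 180 degrees. A row lasts 1/10 s, in which the tool goes at most 50 mm and 8.59 degrees, less where a joint would pass 70% of its speed; a pose out of reach is approached as far as the arm can. A call with a number of a shift or a turn outside -1 to 1 is refused whole. A call with a gripper value outside its range is refused whole. The fingers move at their own pace and stop on an object; FORCE is the grip in N (left out, the last holds). Time passes only in rows, so rows that repeat a pose let the fingers close. It gives the time, the measured TCP pose, the force, the opening and the grip force at its end, in the units of the state.
- arm.observe(): the state, without advancing time (a new reading comes with each control period).
- arm.snapshot(name): name is "scene" or "top" or "wrist"; returns a dict with "img" (384x512x3 uint8, red, green, blue), "z_map" (384x512 float32, m along the optical axis (not along the pixel's ray), 0 where there is no reading), "camera_matrix" (3x3 intrinsics, pixels), "world_from_camera" (4x4, takes a point from camera to world coordinates). Camera axes: x right, y down, z forward; pixel columns grow to the right and rows downward; lengths in m; the calibration is good to about 2 mm. The wrist camera is an equidistant fisheye: a pixel r from the principal point sees the ray r / f radians off the axis. A picture is of the moment at which its call begins.
- arm.finish_job(): hands the job in; it is judged then, once.
Trained networks look in a picture, given as the dict that the camera call returned (one of the last four; its "shot" number tells which), for a name from the list of things; names that differ only in an ending like _2 or _b are one class to them, and where a whole thing is asked for, a point or a joint stands for the part that bears it (a point fixed in the world has none). Each returns a list of dicts, best first, with "p" (0 to 1); they miss things now and then, are a little off and sometimes report something else, mostly with a low value. They report only what shows in the picture. A call takes as long as a camera call.
- arm.outline_of(thing, picture): "mask" (384x512 bool, what is visible of it) and "extent" ([left, top, right, bottom] in pixels, round what is visible of it).
The state is a dict: "t": time; "joint_pos": joint angles; "dq": joint speeds; "joint_efforts": joint torques, N m; "eef_pos": TCP position; "orientation": TCP orientation; "force": force on the tool from outside, world axes, zero at the start; "moment": the same for the moment, N m; "finger_gap": opening from 0.0 (shut) to 1.0 (fully open); "grasp_force": force on a finger pad.
Only numpy, scipy, OpenCV 4.12 (cv2) and the standard library are available. Lean on these libraries where they do the work, as an engineer would, in place of code of your own. Each camera call takes 0.05 s, during which the arm holds its last target. There are 200 camera calls.

### The job

Two flat slide switches stand on the bench. On the one with the broad grip and only three notches, pinch the spring latch tab in against the grip, slide the grip from its end notch along to the middle notch, without running past it, and let go so that the tab springs out and locks it there. Leave the other switch, with the narrow grip and five notches, as it is set.

Things in the scene. Friction and masses are not known exactly. Their poses are not given: they have to be found in the camera images.
- wide_grip (a point): Pinch point of the grip to move: black block 44 (x) x 24 (y) mm with a steel latch tab on its +y side, on the grey box with two thick terminals. x: slide direction, z up. Point is mid-length in x, 85 mm above the bench, block top 21 mm above it. Block's free face at y -15 mm from it; tab's outer face at y +27 mm sprung out, +15 mm pressed in: the point is centred once pinched. Moves with it.
- wide_slide (a joint): Broad grip's place along +x, m: 0 first notch (start, within 2 mm), 0.045 middle, 0.090 last. A pin roller under the tab blocks it (2.5 mm play) until the tab is pressed; then about 1 N slides it. Notches are flared: let go within 6 mm, the spring draws the pin in. Box 240 (x) x 100 x 45 mm high, fixed, about centred on the middle notch, its terminals at +x.
- wide_tab (a joint): How far the tab is pressed towards the block, m: 0 sprung out, locked; above 0.0085 free to slide; 0.012 flat on the block. Spring 3 N at first, 9 N fully in. Tab 35 (x) x 6 mm, 17 to 57 mm above the box top. Below it a fixed notched bar, 12.5 mm high, lies along x, 21 to 36 mm to the +y side of the pinch point: keep fingertips 15 mm or more above the box top.
- narrow_slide (a joint): Place of the other switch's grip, m; it starts at 0, within 2 mm, and is to be left there. Same box and build, but the grip is only 18 mm long, with five notches 27 mm apart and three thin terminals.

How it is judged:
By the outcome, as a careful person would: the job done as asked, in the order asked, and still so for the second after the job is handed in, with the robot touching nothing.
It also fails if it takes over 30 s, if anything falls off the work surface, if the arm or the gripper's body presses on something with over 40 N, if the wrist force passes 120 N, or if a joint passes its speed limit or range.

## Working session

There is one attempt and no reset: what is moved stays moved. The work goes in short steps, Python scripts to look and compute and a shell command to move; the robot and the scene stay as the last step left them, time stands still between calls to the robot, and variables do not carry over. Pictures are saved under pics/ and viewed, at most 10 in all, crops included, and the job is handed in when it is done.

```bash
mkdir -p pics
cat > h.py <<'E'
import numpy as np,cv2
from plant import arm
def cloud(s):
    K=s["camera_matrix"];z=s["z_map"];v,u=np.mgrid[:384,:512]
    P=np.stack([(u-K[0,2])/K[0,0]*z,(v-K[1,2])/K[1,1]*z,z],-1)
    T=s["world_from_camera"];return P@T[:3,:3].T+T[:3,3]
E
python3 - <<'E'
from h import *
o=arm.observe();print(o["t"],o["orientation"],o["finger_gap"],o["force"])
ims=[]
for n in("top","scene"):
    s=arm.snapshot(n);P=cloud(s);im=s["img"][:,:,::-1].copy()
    for th in("wide_grip","narrow_slide","wide_tab"):
        for d in arm.outline_of(th,s)[:2]:
            m=d["mask"]&(s["z_map"]>0);q=P[m]
            print(n,th,d["p"],d["extent"],m.sum(),np.median(q,0).round(3) if len(q) else"",np.percentile(q,[2,98],axis=0).round(3).tolist() if len(q) else "")
    np.savez(f"{n}.npz",P=P,z=s["z_map"],img=s["img"])
    cv2.imwrite(f"pics/{n}.png",im)
E
```

```text
0.0 [[ 9.44472355e-01  3.28590796e-01 -2.44420682e-04]
 [ 3.28590719e-01 -9.44470861e-01  1.71217031e-03]
 [ 3.31755192e-04 -1.69741189e-03 -9.99998504e-01]] 0.9982051442818309 [-0.46111887  0.30810985 -0.5357603 ]
top wide_grip 0.84 [363.3, 192.4, 395.2, 218.3] 639 [ 0.519 -0.223  0.103] [[0.5, -0.246, 0.053], [0.542, -0.199, 0.109]]
top narrow_slide 0.83 [162.7, 178.4, 188.9, 195.0] 264 [0.558 0.154 0.101] [[0.547, 0.141, 0.051], [0.57, 0.18, 0.108]]
top wide_tab 0.74 [360.6, 202.8, 375.7, 217.8] 144 [ 0.514 -0.205  0.095] [[0.499, -0.215, 0.069], [0.526, -0.199, 0.104]]
scene wide_grip 0.72 [129.4, 193.5, 153.7, 232.1] 722 [ 0.531 -0.223  0.094] [[0.464, -0.26, 0.044], [0.549, -0.198, 0.108]]
scene narrow_slide 0.57 [332.4, 191.7, 360.7, 216.6] 502 [0.566 0.159 0.083] [[0.524, 0.143, 0.045], [0.573, 0.192, 0.108]]
scene wide_tab 0.65 [144.4, 196.1, 157.2, 220.0] 137 [ 0.52  -0.205  0.091] [[0.502, -0.215, 0.052], [0.533, -0.196, 0.103]]
```

View pics/top.png

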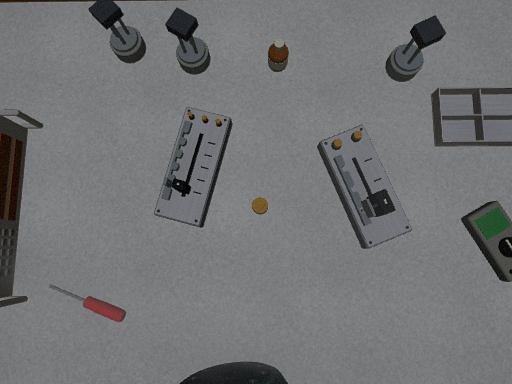

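View pics/scene.png

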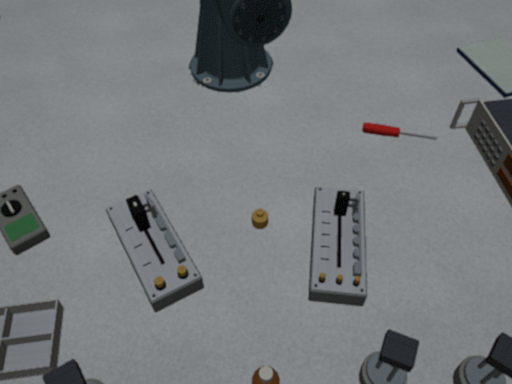

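The top picture shows the three-notch switch at about (365,185), with its terminals up and its broad grip at (380,204). The five-notch switch is at (193,167). Next I'll fit the box's axis and the grip's edges.

Run:
```python
from h import *
import glob
D=np.load("top.npz");P=D["P"];z=D["z"]
g=np.array([.519,-.223])
m=(z>0)&(P[...,2]>.036)&(P[...,2]<.13)&(np.linalg.norm(P[...,:2]-g,axis=-1)<.25)
n,l,st,c=cv2.connectedComponentsWithStats(m.astype(np.uint8));k=np.argmax(st[1:,4])+1
q=P[l==k]; top=q[abs(q[:,2]-.045)<.006]
print("boxtop z",np.median(top[:,2]))
r=cv2.minAreaRect(top[:,:2].astype(np.float32)*1000);print(r)
b=cv2.boxPoints(r);e=[b[1]-b[0],b[2]-b[1]];L=max(e,key=np.linalg.norm);L=L/np.linalg.norm(L);L=L if L[0]>0 else -L
ang=np.degrees(np.arctan2(L[1],L[0]));print("angle",ang)
Y=np.array([-L[1],L[0]]);C=np.array(r[0])/1000
loc=np.c_[(q[:,:2]-C)@L,(q[:,:2]-C)@Y,q[:,2]]*1000
bl=loc[(loc[:,2]>97)]
print("grip top local",np.percentile(bl,[0,3,50,97,100],axis=0).round(1).tolist())
for y0 in range(-30,50,4):
    s=bl[(bl[:,1]>=y0)&(bl[:,1]<y0+4)]
    if len(s):print(y0,len(s),s[:,0].min().round(1),s[:,0].max().round(1),np.median(s[:,2]).round(1))
im=D["img"][:,:,::-1][110:260,300:430];cv2.imwrite("pics/crop.png",cv2.resize(im,None,fx=5,fy=4.0,interpolation=2) if 0 else cv2.resize(im,None,fx=4,fy=4,interpolation=2))
```

```text
boxtop z 0.04577593801693036
((566.7520141601562, -213.8350830078125), (240.0275115966797, 100.9632339477539), 22.106441497802734)
angle 22.106443
grip top local [[-67.7, -12.6, 97.0], [-65.8, -10.6, 99.0], [-45.7, 4.5, 106.0], [-25.7, 29.4, 108.6], [-24.0, 30.1, 109.5]]
-14 19 -63.6 -25.1 105.6
-10 50 -66.9 -24.4 106.7
-6 48 -67.3 -24.0 106.6
-2 52 -67.7 -24.4 106.9
2 53 -67.2 -24.7 106.7
6 55 -67.5 -24.0 106.7
10 56 -66.8 -25.0 103.6
22 19 -62.4 -30.3 102.7
26 51 -63.5 -28.9 102.1
30 2 -40.6 -32.4 102.0
```

View pics/crop.png

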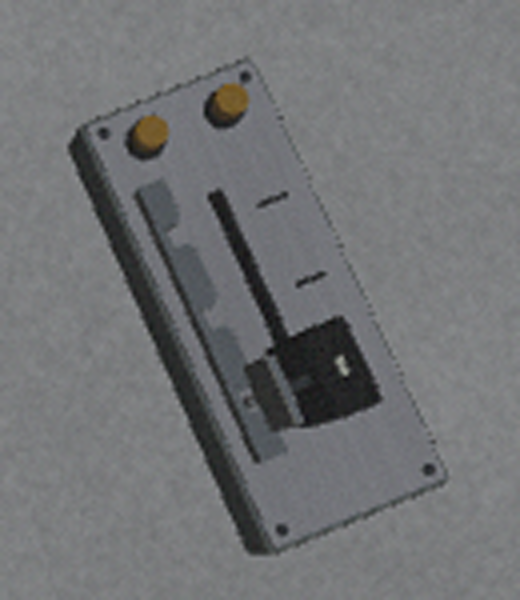

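The crop shows the block, with the steel tab sprung out on its +y side and the pin in the first notch. In the box frame the block spans x −67.5 to −24.3 mm and y −12 to +12, and the tab's outer face is at about 30. That puts the pinch point at (−45.8, 3), or world (0.523, −0.228), with the axis at 22.1°. These sizes match the ones given. I'll move above it.

```bash
python3 -m inch '[{"claw":0,"x":0.838,"y":-0.375,"z":0,"turn":-0.0163},{"claw":0,"x":0.838,"y":-0.375,"z":0,"turn":-0.0163},{"claw":0,"x":0.838,"y":-0.375,"z":0,"turn":-0.0163},{"claw":0,"x":0.838,"y":-0.375,"z":0,"turn":-0.0163},{"claw":0,"x":0.838,"y":-0.375,"z":0,"turn":-0.0163},{"claw":0,"x":0.838,"y":-0.375,"z":0,"turn":-0.0163},{"claw":0,"x":0.838,"y":-0.375,"z":0,"turn":-0.0163},{"claw":0,"x":0.838,"y":-0.375,"z":0,"turn":-0.0163}]' 25
cat > where.py <<'E'
from h import *
import sys
L=np.array([np.cos(np.radians(22.1)),np.sin(np.radians(22.1))]);Y=np.array([-L[1],L[0]]);C=np.array([.56675,-.2138])
def st():
    o=arm.observe();R=np.array(o["orientation"]);p=np.array(o["eef_pos"])
    print("t",o["t"],"local mm",((p[:2]-C)@L*1000).round(1),((p[:2]-C)@Y*1000).round(1),"z",p[2].round(4),"toolx ang",np.degrees(np.arctan2(R[1,0],R[0,0])).round(2),"F",np.round(o["force"],1),"gap",o["finger_gap"],"gf",o["grasp_force"])
    return p,R
if __name__=="__main__":
    p,R=st();t=np.r_[C-.0458*L+.003*Y,.067];print("shift to grasp /0.5:",(R.T@(t-p)/.5).round(4))
E
python3 where.py
```

```text
t: 1.2
eef_pos: [0.4814, -0.2672, 0.239]
orientation: [[0.926, 0.376, 0.001], [0.376, -0.926, -0.001], [0.0, 0.001, -1.0]]
force: [0.7, -0.7, 0.4]
finger_gap: 1.0
grasp_force: 0.0
t 1.2 local mm -99.2 -17.4 z 0.239 toolx ang 22.11 F [ 0.7 -0.7  0.4] gap 1.0001319927729682 gf 0.0
shift to grasp /0.5: [ 0.1067 -0.0409  0.344 ]
```

```bash
python3 -m inch '[{"claw":0,"x":0.107,"y":-0.041,"z":0},{"claw":0,"x":0.107,"y":-0.041,"z":0.1},{"claw":0,"x":0.107,"y":-0.041,"z":0.2},{"claw":0,"x":0.107,"y":-0.041,"z":0.2},{"claw":0,"x":0.107,"y":-0.041,"z":0.2}]' >/dev/null
python3 - <<'E'
from where import *
p,R=st();t=np.r_[C-.0458*L+.003*Y,.067];print((R.T@(t-p)/.5).round(4))
s=arm.snapshot("wrist");cv2.imwrite("pics/w1.png",s["img"][:,:,::-1])
E
```

```text
t 1.2 local mm -99.2 -17.4 z 0.239 toolx ang 22.11 F [ 0.7 -0.7  0.4] gap 1.0001319927729682 gf 0.0
[ 0.1067 -0.0409  0.344 ]$[0]: bad value
```

View pics/w1.png

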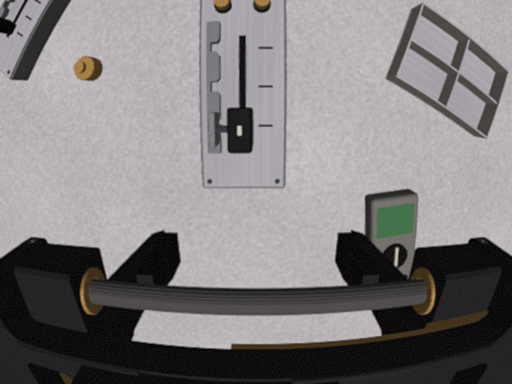

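The call was refused because `turn` was missing, so the arm hasn't moved. The wrist view shows the box upright, aligned with the tool's x, and the grip at (240,130).

```bash
python3 -m inch '[{"claw":0,"x":0.107,"y":-0.041,"z":0,"turn":0},{"claw":0,"x":0.107,"y":-0.041,"z":0.1,"turn":0},{"claw":0,"x":0.107,"y":-0.041,"z":0.2,"turn":0},{"claw":0,"x":0.107,"y":-0.041,"z":0.2,"turn":0},{"claw":0,"x":0.107,"y":-0.041,"z":0.2,"turn":0}]' >/dev/null
python3 - <<'E'
from where import *
p,R=st();t=np.r_[C-.0458*L+.003*Y,.067];print((R.T@(t-p)/.5).round(4))
s=arm.snapshot("wrist");cv2.imwrite("pics/w2.png",s["img"][:,:,::-1])
E
```

```text
t 1.75 local mm -47.9 2.4 z 0.1387 toolx ang 22.1 F [-0.3 -0.4  0.1] gap 0.9974038922808859 gf 0.0
[ 0.0044 -0.0009  0.1434]
```

View pics/w2.png

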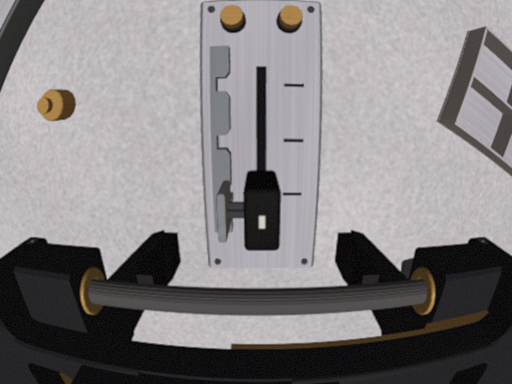

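The fingers, at columns 165 and 350, straddle the block and tab at columns 217–280, so the tool is centred. I'll descend.

```bash
python3 -m inch '[{"claw":0,"x":0.0044,"y":-0.001,"z":0.05,"turn":0},{"claw":0,"x":0.0044,"y":-0.001,"z":0.1,"turn":0},{"claw":0,"x":0.0044,"y":-0.001,"z":0.14,"turn":0},{"claw":0,"x":0.0044,"y":-0.001,"z":0.14,"turn":0},{"claw":0,"x":0.0044,"y":-0.001,"z":0.14,"turn":0}]' 25 >/dev/null; python3 where.py
```

```text
t 2.3 local mm -44.6 0.8 z 0.0714 toolx ang 22.08 F [-0.1 -0.5  0.6] gap 0.9999311948130738 gf 0.0
shift to grasp /0.5: [-0.0025 -0.0044  0.0088]
```

```bash
python3 -m inch '[{"claw":0,"x":-0.002,"y":-0.002,"z":0.004,"turn":0},{"claw":0,"x":-0.002,"y":-0.002,"z":0.004,"turn":0},{"claw":0,"x":-0.002,"y":-0.002,"z":0.004,"turn":0}]' 25; python3 where.py; python3 -m inch '[{"claw":60,"x":0,"y":0,"z":0,"turn":0},{"claw":100,"x":0,"y":0,"z":0,"turn":0},{"claw":140,"x":0,"y":0,"z":0,"turn":0},{"claw":255,"x":0,"y":0,"z":0,"turn":0},{"claw":255,"x":0,"y":0,"z":0,"turn":0},{"claw":255,"x":0,"y":0,"z":0,"turn":0},{"claw":255,"x":0,"y":0,"z":0,"turn":0},{"claw":255,"x":0,"y":0,"z":0,"turn":0}]' 25; python3 where.py
```

```text
t: 2.6
eef_pos: [0.523, -0.2282, 0.0678]
orientation: [[0.926, 0.376, 0.001], [0.376, -0.926, -0.001], [0.001, 0.001, -1.0]]
force: [-0.8, -0.6, -0.2]
finger_gap: 1.004
grasp_force: 0.0
t 2.6 local mm -45.9 3.1 z 0.0678 toolx ang 22.12 F [-0.8 -0.6 -0.2] gap 1.0040354887837872 gf 0.0
shift to grasp /0.5: [0.0003 0.0002 0.0016]
t: 3.4
eef_pos: [0.5229, -0.2288, 0.0666]
orientation: [[0.926, 0.377, 0.001], [0.377, -0.926, -0.002], [0.0, 0.002, -1.0]]
force: [1.8, -3.6, -2.1]
finger_gap: 0.337
grasp_force: 25.0
t 3.4 local mm -46.3 2.6 z 0.0666 toolx ang 22.13 F [ 1.8 -3.6 -2.1] gap 0.3369600141621164 gf 24.997855606488883
shift to grasp /0.5: [ 0.001  -0.0009 -0.0008]
```

The gap is 29.7 mm, so the tab is flat against the block. I'll slide it 45 mm gently.

```bash
python3 -m inch '[{"claw":255,"x":0.01,"y":0,"z":0,"turn":0},{"claw":255,"x":0.025,"y":0,"z":0,"turn":0},{"claw":255,"x":0.04,"y":0,"z":0,"turn":0},{"claw":255,"x":0.055,"y":0,"z":0,"turn":0},{"claw":255,"x":0.07,"y":0,"z":0,"turn":0},{"claw":255,"x":0.083,"y":0,"z":0,"turn":0},{"claw":255,"x":0.09,"y":0,"z":0,"turn":0},{"claw":255,"x":0.09,"y":0,"z":0,"turn":0}]' 25
python3 - <<'E'
from where import *
st()
s=arm.snapshot("wrist");cv2.imwrite("pics/w3.png",s["img"][:,:,::-1])
s=arm.snapshot("top");P=cloud(s);d=(P[...,:2]-C)
for th in("wide_grip","wide_tab"):
    for o in arm.outline_of(th,s)[:1]:
        q=P[o["mask"]];q=q[q[:,2]>.097];print(th,o["p"],len(q),np.percentile((q[:,:2]-C)@L*1000,[1,99]) if len(q) else"")
E
```

```text
t: 4.2
eef_pos: [0.5652, -0.2116, 0.0667]
orientation: [[0.926, 0.377, 0.001], [0.377, -0.926, -0.001], [0.001, 0.002, -1.0]]
force: [2.0, -4.4, -3.4]
finger_gap: 0.335
grasp_force: 25.0
t 4.2 local mm -0.6 2.6 z 0.0667 toolx ang 22.12 F [ 2.  -4.4 -3.4] gap 0.3350296375402154 gf 24.99412644887343
```

View pics/w3.png

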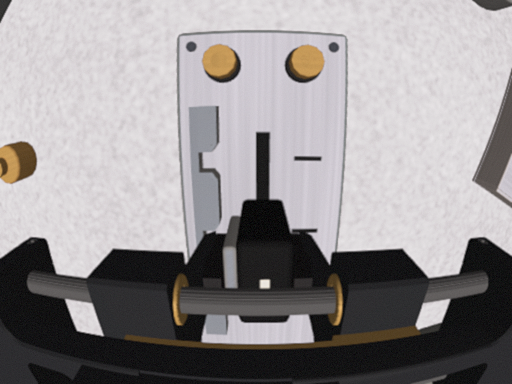

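The tab is flat at columns 225–240. The block moved with the fingers from −46 to −0.6 mm, next to the middle mark at row 230. I'll release and rise.

```bash
python3 -m inch '[{"claw":150,"x":0,"y":0,"z":0,"turn":0},{"claw":110,"x":0,"y":0,"z":0,"turn":0},{"claw":60,"x":0,"y":0,"z":0,"turn":0},{"claw":0,"x":0,"y":0,"z":0,"turn":0},{"claw":0,"x":0,"y":0,"z":0,"turn":0},{"claw":0,"x":0,"y":0,"z":0,"turn":0},{"claw":0,"x":0,"y":0,"z":0,"turn":0},{"claw":0,"x":0,"y":0,"z":0,"turn":0}]'
python3 -m inch '[{"claw":0,"x":0,"y":0,"z":-0.05,"turn":0},{"claw":0,"x":0,"y":0,"z":-0.15,"turn":0},{"claw":0,"x":0,"y":0,"z":-0.24,"turn":0},{"claw":0,"x":-0.1,"y":0,"z":-0.3,"turn":0},{"claw":0,"x":-0.2,"y":0,"z":-0.3,"turn":0},{"claw":0,"x":-0.3,"y":0,"z":-0.3,"turn":0},{"claw":0,"x":-0.4,"y":0,"z":-0.3,"turn":0},{"claw":0,"x":-0.4,"y":0,"z":-0.3,"turn":0}]'
python3 - <<'E'
from where import *
s=arm.snapshot("top");P=cloud(s);im=s["img"][:,:,::-1]
for th in("wide_grip","wide_tab","narrow_slide"):
    for o in arm.outline_of(th,s)[:1]:
        q=P[o["mask"]];q=q[q[:,2]>.097];print(th,o["p"],np.median(q,0).round(3))
m=(P[...,2]>.097)&(P[...,2]<.115)&(np.linalg.norm(P[...,:2]-C,axis=-1)<.1);q=P[m][:,:2]-C
a=q@L*1000;b=q@Y*1000
print(np.percentile(a[b<14],[1,99]),np.percentile(a[b>20],[1,99]) if (b>20).any() else"no tab out",np.percentile(b,[1,99]))
cv2.imwrite("pics/end.png",cv2.resize(im[110:260,300:430],None,fx=4,fy=4,interpolation=2))
E
```

```text
t: 5.2
eef_pos: [0.5642, -0.211, 0.0667]
orientation: [[0.926, 0.376, -0.0], [0.376, -0.926, -0.0], [-0.0, 0.0, -1.0]]
force: [-0.1, -0.3, 0.1]
finger_gap: 0.99
grasp_force: 0.0
t: 6.0
eef_pos: [0.3753, -0.2875, 0.2168]
orientation: [[0.928, 0.373, -0.001], [0.373, -0.928, -0.001], [-0.001, 0.0, -1.0]]
force: [0.9, -0.0, -0.2]
finger_gap: 1.002
grasp_force: 0.0
wide_grip 0.79 [ 0.563 -0.21   0.106]
wide_tab 0.52 [ 0.556 -0.189  0.102]
narrow_slide 0.51 [0.558 0.154 0.106]
[-22.21385837  20.46343442] [-17.52225653  15.53671059] [-11.4647793   29.63749944]
```

View pics/end.png

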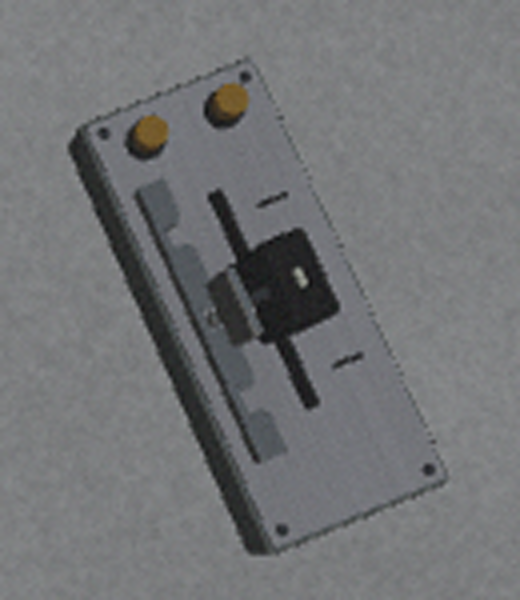

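The end picture shows the grip at the middle notch, centred at −0.9 mm. The tab is fully out, with its outer face at about 29.6 mm, the same as at the start. The narrow grip hasn't moved.

```bash
python3 -c "
from plant import arm
print(arm.finish_job())"
```

```text
the job is handed in; nothing more can be done
None
```

The broad grip now sits in the middle notch with its tab sprung out and locked, the narrow switch is as it was set, and the job is handed in, with about 6 s on the robot's clock.

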